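# Clamp a charger block in the sliding-jaw work holder

### The job

Please clamp the small rectangular charger block in the bench work holder. Stand it flat on the holder's bed, about midway across, with its two long sides facing the jaws, slide the loose jaw up until the block is snug between both jaws, then turn the wing knob clockwise until it is tight so that the jaw is locked there. Leave the other loose parts where they are.

Things in the scene. Friction and masses are not known exactly. Their poses are not given: they have to be found in the camera images.
- charger: The part to clamp: a plain off-white plastic charger block with rounded edges and a small dark socket in one side, 30 (its x) x 44 (its y, long) x 26 mm high, about 50 g, loose, upright on the bench; origin at the centre of its underside, z up.
- holder: Work holder fixed to the bench: flat steel bed 70 (x) x 220 (y) mm, its top 12 mm above the bench, open at both sides. Origin: centre of its underside; y runs along the bed to the fixed steel jaw, 60 mm wide (x), 14 thick, top 44 mm above the bench, whose working face lies at y = +90 mm and looks to -y.
- jaw (a joint): Sliding jaw: the value is the clear gap between the jaw faces in m (0 touching, at most 0.110; grows as it moves to the holder's -y). Steel plate 60 mm wide, 10 thick, top 44 mm above the bench, before a grey block 66 (x) x 56 (y) mm, top 34 mm above the bench. Slides with about 2 N while the knob is loose, holds fast once it is tight.
- clamp_knob (a joint): Wing knob that clamps the sliding jaw to the bed, on an upright axis: rad, grows clockwise seen from above. Starts loose (0 to 0.3), bites from about 0.7, is tight from about 1.1, stops at 1.5. Turns stiffly (up to 0.15 N m) and stays where it is left.
- knob_grip (a point): Centre of the knob's wing, on its axis, 69 mm above the bench, 38 mm behind the sliding jaw's face. The black wing is a bar 46 mm long (along this point's x, which turns with the knob), 13 thick, 22 high (58 to 80 mm above the bench); grip it across the 13 mm. Below it is just a thin stud.
- transformer: A bystander to leave alone: small transformer with black core and winding, 38 x 41 x 35 mm, loose on the bench; origin at the centre of its underside.
- capacitor: A bystander to leave alone: round can capacitor, diameter 30 mm, 48 mm high, standing loose; origin at the centre of its underside.
- screw_dish: A bystander to leave alone: round metal dish with screws, diameter 72 mm, 18 mm high, loose; origin at the centre of its underside.
There are look-alikes about, which are no part of the job. Leave any purple or red look-alike of the charger alone.

How it is judged:
By the outcome, as a careful person would: the job done as asked, in the order asked, and still so for the second after the job is handed in, with the robot touching nothing.
It also fails if it takes over 54 s, if anything falls off the work surface, if the arm or the gripper's body presses on something with over 40 N, if the wrist force passes 120 N, or if a joint passes its speed limit or range.

### The arm

A 7-joint arm with a two-finger parallel gripper is mounted at the origin on a cart in front of the work surface, level with it; the furniture and walls round the work are solid. World frame = base frame: x ahead of the robot, y to its left, z up, the work surface at z = 0. Lengths are in m, angles in rad, forces in N, time in s.
With the tool pointing down it reaches from about 0.425 to 0.875 m from the base axis. Payload 4.7 kg.
Tool frame: the origin (TCP) lies on the centre line of the jaws, within the pads' length; the fingertips stand 22 mm ahead of it and the grasp point (between the pads) lies 3 mm ahead of it; z points along the fingers, y is the direction in which the jaws open and shut (so a half turn about z gives the same grasp; the last joint's range is limited). The gripper opens to 87 mm and grips with 3 to 60 N. Pads are 19 mm wide; open, the fingers measure 117 mm over their backs; the gripper's body (75 mm by 190 mm) begins 51 mm behind the grasp point.
Start: joints at [1.205, 0.321, -0.07, 1.45, 0.023, 1.371, -0.057], TCP at [0.241, -0.604, 0.245] pointing down, gripper open.
Joint ranges: [-2.86, 2.86], [-0.3, 2.09], [-1.38, 1.24], [0.06, 2.45], [-1.56, 4.7], [0.09, 2.05], [-2.69, 2.69]. Speed limits (rad/s): [2.57, 2.57, 3.14, 3.14, 3.14, 3.14, 3.14].

### API

Orientations are given as a rotation vector (axis times angle).
In Python, from bench import ctrl, imaging, close_job, finder gives the robot as it stands. The module is installed in compiled form; this text tells all that it offers.
- The arm moves only by the shell command python3 -m jog 'ROWS' [FORCE]. ROWS is JSON, a list that holds one entry, the list of rows, each a list of 7 numbers: the shift along the tool's x, y, z in cm, then the turn, a rotation vector about the tool's x, y, z in degrees, then the finger opening in cm, from 0 to 8.7. In form: [[[dx, dy, dz, ax, ay, az, claw], ...]]. A call has 1 to 12 rows; each row shifts and turns the commanded pose from where the row before left it, along the tool's axes as they then stand; what a row does not reach is not made up. A row lasts 1/10 s, in which the tool goes at most 50 mm and 8.59 degrees, less where a joint would pass 70% of its speed; a pose out of reach is approached as far as the arm can. A call is refused whole if a number of a shift passes 5 or a number of a turn 8.59, either way. A call with a gripper value outside its range is refused whole. The fingers move at their own pace and stop on an object; FORCE is the grip in N (left out, the last holds). Time passes only in rows, so rows that do not move let the fingers close. It gives the time, the measured TCP pose, the force and the opening at its end, in the units of the state.
- ctrl.get_state(): the state, without advancing time (a new reading comes with each control period).
- imaging.get_image(name): name is "scene" or "top" or "wrist"; returns a dict with "frame" (420x560x3 uint8, red, green, blue), "intrinsics" (3x3 intrinsics, pixels), "pose" (4x4, takes a point from camera to world coordinates). Camera axes: x right, y down, z forward; pixel columns grow to the right and rows downward; lengths in m; the calibration is good to about 2 mm. A picture is of the moment at which its call begins. There is no depth.
- close_job(): hands the job in, once; it reports no verdict.
Trained networks look in the newest picture that a camera, given by its name, has taken for a name from the list of things; names that differ only in an ending like _2 or _b are one class to them, and where a whole thing is asked for, a point or a joint stands for the part that bears it (a point fixed in the world has none). Each returns a list of dicts, best first, with "conf" (0 to 1); they miss things now and then, are a little off and sometimes report something else, mostly with a low value. They report only what shows in the picture. A call takes as long as a camera call. They do not tell look-alikes from the thing itself.
- finder.trace(label, camera): "region" (420x560 bool, what is visible of it) and "point" ([row, column] as shares, 0 to 1, of the picture: columns of its width, rows of its height, amid what is visible of it).
- finder.spot_point(label, camera): "point" ([row, column] as shares, 0 to 1, of the picture: columns of its width, rows of its height: a listed point, or the origin of a listed thing).
The state is a dict: "time": time; "joint_positions": joint angles; "qd": joint speeds; "joint_torque": joint torques, N m; "position": TCP position; "tool_rot": TCP orientation; "ft_force": force on the tool from outside, world axes, zero at the start; "torque": the same for the moment, N m; "grip_width": opening from 0.0 (shut) to 1.0 (fully open).
Only numpy, scipy, OpenCV 4.12 (cv2) and the standard library are available. Lean on these libraries where they do the work, as an engineer would, in place of code of your own. Each camera call takes 0.05 s, during which the arm holds its last target. There are 200 camera calls.

## Working session

There is one attempt and no reset: what is moved stays moved. The work goes in short steps, Python scripts to look and compute and a shell command to move; the robot and the scene stay as the last step left them, time stands still between calls to the robot, and variables do not carry over. Pictures are saved under pics/ and viewed, about 8 in all and at most 12, crops included, and the job is handed in when it is done.

```bash
mkdir -p pics
cat > h.py <<'E'
import numpy as np, cv2
from bench import ctrl, imaging, finder
from scipy.spatial.transform import Rotation as R
def shot(cam,fn=None):
    d=imaging.get_image(cam)
    if fn: cv2.imwrite('pics/'+fn,cv2.cvtColor(d['frame'],cv2.COLOR_RGB2BGR))
    return d
def ray(d,uv,z):
    K=np.array(d['intrinsics']);T=np.array(d['pose'])
    v=T[:3,:3]@np.linalg.solve(K,[uv[0],uv[1],1]);o=T[:3,3]
    return o+v*(z-o[2])/v[2]
def px(p): return (p[1]*560,p[0]*420)
def proj(d,P):
    K=np.array(d['intrinsics']);T=np.array(d['pose'])
    q=K@(T[:3,:3].T@(np.array(P)-T[:3,3]));return q[:2]/q[2]
def st():
    s=ctrl.get_state();r=R.from_rotvec(s['tool_rot']).as_matrix()
    print('t',round(s['time'],2),'p',np.round(s['position'],4),'x',np.round(r[:,0],3),'y',np.round(r[:,1],3),'z',np.round(r[:,2],3),'F',np.round(s['ft_force'],1),'w',round(s['grip_width'],3))
    return s,r
E
python3 - <<'E'
from h import *
s,r=st();print(s['joint_positions'])
for c in ['top','scene']:
    d=shot(c,c+'0.png');print(c,np.round(d['pose'],3).tolist())
    for l,z in [('charger',0),('holder',0),('jaw',.02),('knob_grip',.069),('transformer',0),('capacitor',0),('screw_dish',0)]:
        for o in finder.spot_point(l,c)[:3]:
            u=px(o['point']);print(l,round(o['conf'],2),np.round(u),np.round(ray(d,u,z),3))
E
python3 -c "
import cv2,numpy as np
"
```

```text
t 0.0 p [ 0.2407 -0.6032  0.2434] x [ 0.929  0.371 -0.   ] y [ 0.371 -0.929 -0.002] z [-0.001  0.002 -1.   ] F [ 0.5 -0.4 -0.1] w 0.998
[ 1.20512749  0.32184392 -0.07009997  1.45168356  0.02259991  1.37078838
 -0.05689355]
top [[-0.023, -0.989, 0.147, 0.324], [-1.0, 0.024, 0.003, -0.003], [-0.006, -0.147, -0.989, 1.209], [0.0, 0.0, 0.0, 1.0]]
charger 0.81 [248. 242.] [0.431 0.079 0.   ]
charger 0.77 [193. 261.] [0.392 0.201 0.   ]
charger 0.68 [152. 245.] [0.43  0.291 0.   ]
holder 0.76 [258. 193.] [0.542 0.054 0.   ]Traceback (most recent call last):
  File "<stdin>", line 6, in <module>
ValueError: it knows: capacitor, charger, holder, knob_grip, screw_dish, transformer
```

View pics/top0.png

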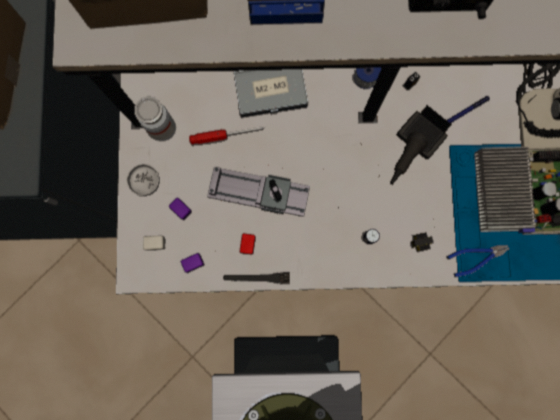

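The top view shows the off-white charger at about (153,243). The red block (247,243) and purple blocks (180,208) and (192,263) are look-alikes. The holder is at (258,192), with the fixed jaw on the left and the sliding block and knob at about (275,192).

Run:
```python
from h import *
ims=[]
for c in ['top','scene']:
    d=shot(c,c+'1.png')
    for l,z in [('charger',0),('holder',0),('knob_grip',.069)]:
        for o in finder.spot_point(l,c)[:4]:
            u=px(o['point']);print(c,l,round(o['conf'],2),np.round(u),np.round(ray(d,u,z),3))
    for l,z in [('charger',.026),('holder',.012),('knob_grip',.08)]:
        for o in finder.trace(l,c)[:4]:
            g=o['region'].astype(np.uint8);ys,xs=np.nonzero(g)
            b=cv2.boxPoints(cv2.minAreaRect(np.c_[xs,ys].astype(np.float32)))
            print(c,'T',l,round(o['conf'],2),g.sum(),[np.round(ray(d,q,z)[:2],3).tolist() for q in b])
    if c=='top':
        f=cv2.cvtColor(d['frame'],cv2.COLOR_RGB2BGR)[150:260,135:325]
        cv2.imwrite('pics/topcrop.png',cv2.resize(f,None,fx=4.2,fy=4.2,interpolation=cv2.INTER_CUBIC))
```

```text
top charger 0.89 [150. 244.] [0.433 0.295 0.   ]
top charger 0.84 [182. 207.] [0.513 0.225 0.   ]
top charger 0.66 [195. 263.] [0.389 0.197 0.   ]
top charger 0.55 [249. 245.] [0.425 0.075 0.   ]
top holder 0.72 [258. 196.] [0.536 0.054 0.   ]
top knob_grip 0.53 [277. 190.] [0.534 0.011 0.069]
top T charger 0.81 305 [[0.512, 0.252], [0.534, 0.229], [0.5, 0.196], [0.478, 0.219]]
top T charger 0.75 310 [[0.448, 0.305], [0.447, 0.259], [0.416, 0.259], [0.417, 0.304]]
top T charger 0.75 313 [[0.392, 0.225], [0.412, 0.184], [0.382, 0.169], [0.363, 0.21]]
top T charger 0.7 298 [[0.406, 0.098], [0.451, 0.09], [0.444, 0.058], [0.4, 0.066]]
top T holder 0.57 3250 [[0.529, 0.169], [0.609, 0.153], [0.559, -0.064], [0.48, -0.046]]
top T knob_grip 0.7 123 [[0.551, 0.031], [0.558, 0.018], [0.517, -0.001], [0.511, 0.012]]
scene charger 0.87 [270. 317.] [0.396 0.201 0.   ]
scene charger 0.81 [282. 268.] [0.435 0.083 0.   ]
scene charger 0.78 [227. 339.] [0.441 0.278 0.   ]
scene charger 0.65 [212. 302.] [0.515 0.228 0.   ]
scene holder 0.65 [250. 240.] [0.541 0.047 0.   ]
scene T charger 0.84 360 [[0.536, 0.232], [0.506, 0.204], [0.476, 0.233], [0.506, 0.26]]
scene T charger 0.72 354 [[0.45, 0.102], [0.453, 0.057], [0.399, 0.069], [0.398, 0.112]]
scene T charger 0.69 456 [[0.447, 0.312], [0.45, 0.261], [0.415, 0.264], [0.414, 0.314]]
scene T charger 0.66 409 [[0.39, 0.236], [0.413, 0.186], [0.384, 0.174], [0.362, 0.225]]
scene T holder 0.75 2665 [[0.625, 0.146], [0.594, -0.109], [0.484, -0.041], [0.528, 0.185]]
scene T knob_grip 0.53 240 [[0.558, 0.019], [0.52, -0.002], [0.492, 0.045], [0.527, 0.066]]
```

View pics/topcrop.png

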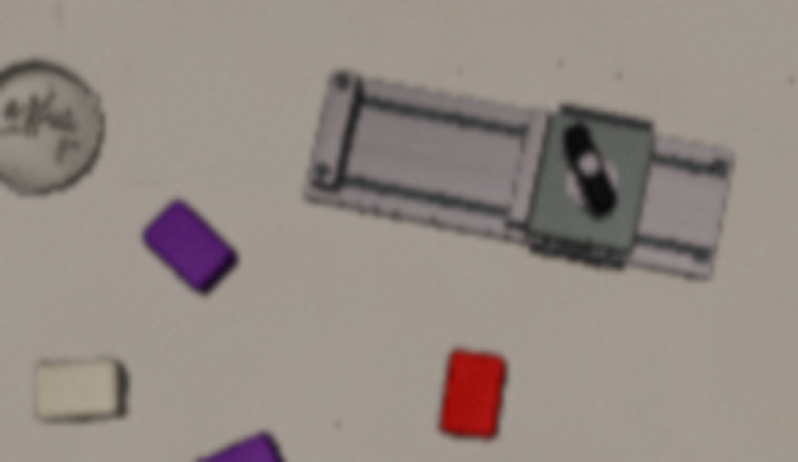

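View pics/scene1.png

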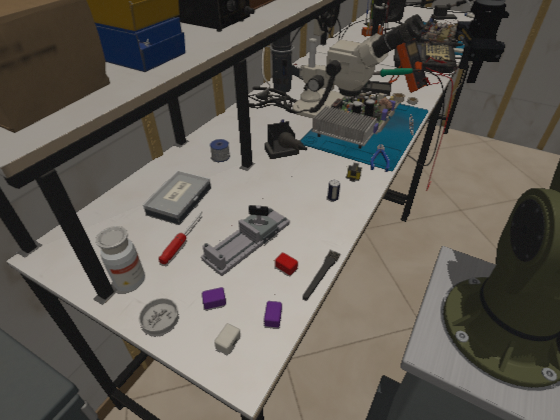

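```bash
python3 -m jog '[[[4.1,-2.25,0,0,0,0,6],[4.1,-2.25,0,0,0,0,6],[4.1,-2.25,0,0,0,0,6],[4.1,-2.25,0,0,0,0,6],[4.1,-2.25,0,0,0,0,6],[4.1,-2.25,0,0,0,0,6],[4.1,-2.25,0,0,0,0,6],[2.2,-3.8,0,0,0,0,6],[2.2,-3.8,0,0,0,0,6],[2.2,-3.8,0,0,0,0,6],[2.2,-3.8,0,0,0,0,6],[2.2,-3.8,0,0,0,0,6]]]'
```

```text
time: 2.05
position: [0.4809, -0.132, 0.2448]
tool_rot: [3.084, 0.593, 0.001]
ft_force: [0.8, -0.4, -0.3]
grip_width: 0.694
```

```bash
python3 -m jog '[[[2.2,-3.8,0,0,0,0,6],[2.2,-3.8,0,0,0,0,6],[2.2,-3.8,0,0,0,0,6],[0.7,-4.8,0,0,0,0,6],[0.7,-4.8,0,0,0,0,6],[0.7,-4.8,0,0,0,0,6],[0.7,-4.8,0,0,0,0,6],[0.7,-4.8,0,0,0,0,6],[0,0,2,0,0,7.3,6],[0,0,2,0,0,7.3,6],[0,0,2,0,0,7.3,6],[0,0,0,0,0,0,6]]]'; python3 -c "
from h import *
st()"
```

```text
time: 3.25
position: [0.4417, 0.2315, 0.1822]
tool_rot: [3.14, -0.004, -0.007]
ft_force: [0.2, 0.6, -1.3]
grip_width: 0.688
t 3.25 p [0.4417 0.2315 0.1822] x [ 1.    -0.002 -0.004] y [-0.002 -1.     0.002] z [-0.004 -0.002 -1.   ] F [ 0.2  0.6 -1.3] w 0.688
```

```bash
cat > w.py <<'E'
from h import *
import sys
st();d=shot('wrist',sys.argv[1])
for l in sys.argv[2:]:
    l,z0,z1=l.split(':')
    for o in finder.spot_point(l,'wrist')[:4]:
        u=px(o['point']);print('S',l,round(o['conf'],2),np.round(u),np.round(ray(d,u,float(z0)),4))
    for o in finder.trace(l,'wrist')[:4]:
        ys,xs=np.nonzero(o['region']);b=cv2.boxPoints(cv2.minAreaRect(np.c_[xs,ys].astype(np.float32)))
        q=np.array([ray(d,p,float(z1))[:2] for p in b])
        print('T',l,round(o['conf'],2),len(xs),np.round(px(o['point'])),'mean',np.round(q.mean(0),4),np.round(q,3).tolist())
E
python3 w.py wr1.png charger:0:0.026; python3 w.py wr1b.png holder:0:0.012 | tail -n +2
```

```text
t 3.25 p [0.4417 0.2315 0.1822] x [ 1.    -0.002 -0.004] y [-0.002 -1.     0.002] z [-0.004 -0.002 -1.   ] F [ 0.2  0.6 -1.3] w 0.688
S charger 0.96 [224. 202.] [0.4394 0.2829 0.    ]
S charger 0.81 [283. 123.] [0.5116 0.2265 0.    ]
S charger 0.76 [313. 249.] [0.3923 0.1979 0.    ]
S charger 0.56 [441. 213.] [0.4289 0.077  0.    ]
T charger 0.84 1967 [449. 214.] mean [0.4323 0.0833] [[0.415, 0.106], [0.459, 0.099], [0.45, 0.062], [0.405, 0.067]]
T charger 0.82 1907 [284. 125.] mean [0.5113 0.2257] [[0.516, 0.252], [0.536, 0.23], [0.507, 0.2], [0.486, 0.221]]
T charger 0.74 1385 [316. 256.] mean [0.4003 0.2005] [[0.415, 0.225], [0.418, 0.179], [0.386, 0.176], [0.383, 0.223]]
T charger 0.67 1836 [219. 208.] mean [0.439  0.2814] [[0.455, 0.304], [0.456, 0.259], [0.424, 0.259], [0.422, 0.304]]
S holder 0.71 [479.  85.] [0.5472 0.0558 0.    ]
T holder 0.91 19177 [461.  76.] mean [0.5522 0.0727] [[0.53, 0.169], [0.611, 0.154], [0.577, -0.018], [0.491, -0.015]]
```

View pics/wr1.png

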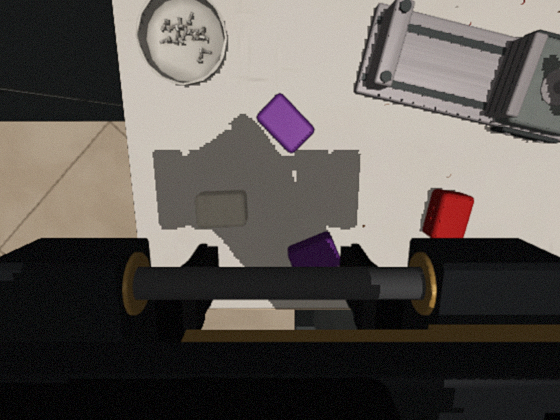

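The wrist view shows the charger at (220,208), in the gripper's shadow, lined up with world y. The red and purple look-alikes are beside it. The estimates agree on about (0.437, 0.282).

```bash
python3 -m jog '[[[-0.25,-2.5,0,0,0,0,6.8],[-0.25,-2.5,0,0,0,0,6.8],[0,0,4,0,0,0,6.8],[0,0,4,0,0,0,6.8],[0,0,0,0,0,0,6.8],[0,0,3,0,0,0,6.8],[0,0,2.5,0,0,0,6.8],[0,0,2,0,0,0,6.8],[0,0,0,0,0,0,6.8],[0,0,0,0,0,0,6.8]]]' 20;python3 w.py wr2.png charger:0:0.026
```

```text
time: 4.55
position: [0.4397, 0.283, 0.0314]
tool_rot: [-3.141, 0.004, -0.003]
ft_force: [-0.6, 0.7, 0.6]
grip_width: 0.784
t 4.55 p [0.4397 0.283  0.0314] x [ 1.    -0.003  0.002] y [-0.003 -1.    -0.001] z [ 0.002  0.001 -1.   ] F [-0.6  0.7  0.6] w 0.784
S charger 0.84 [277. 263.] [0.4371 0.2833 0.    ]
S charger 0.57 [400. 117.] [0.5109 0.2252 0.    ]
T charger 0.76 3621 [278. 259.] mean [0.4409 0.2829] [[0.458, 0.304], [0.46, 0.263], [0.424, 0.26], [0.422, 0.304]]
T charger 0.68 9081 [413. 113.] mean [0.5105 0.2285] [[0.515, 0.257], [0.537, 0.233], [0.507, 0.2], [0.483, 0.225]]
```

```bash
python3 -m jog '[[[0,0,0,0,0,0,3.5],[0,0,0,0,0,0,3.5],[0,0,0,0,0,0,3.5],[0,0,0,0,0,0,3.5],[0,0,0,0,0,0,3.5],[0,0,0,0,0,0,3.5],[0,0,0,0,0,0,3.5],[0,0,0,0,0,0,3.5]]]' 20
```

```text
time: 5.5
position: [0.4386, 0.2825, 0.0296]
tool_rot: [3.142, -0.004, 0.0]
ft_force: [-1.2, -0.8, 3.2]
grip_width: 0.506
```

Grasped: the opening reads 44.0 mm. I'll lift it and look at the holder from close by.

```bash
python3 -m jog '[[[0,0,-4,0,0,0,3.5],[0,0,-4.5,0,0,0,3.5],[0,0,-4.5,0,0,0,3.5],[0,4.8,0,0,0,0,3.5],[0,4.8,0,0,0,0,3.5],[0,4.8,0,0,0,0,3.5],[0,4.8,0,0,0,0,3.5],[0,0,0,0,0,0,3.5],[0,0,0,0,0,0,3.5]]]' 20;python3 w.py wr3.png holder:0:0.012 knob_grip:0.069:0.08
```

```text
time: 6.4
position: [0.4379, 0.0893, 0.1593]
tool_rot: [3.141, -0.009, -0.0]
ft_force: [-0.4, 0.4, -1.0]
grip_width: 0.505
t 6.4 p [0.4379 0.0893 0.1593] x [ 1.    -0.006 -0.   ] y [-0.006 -1.     0.   ] z [-0. -0. -1.] F [-0.4  0.4 -1. ] w 0.505
S holder 0.76 [325.  68.] [0.5509 0.0515 0.    ]
T holder 0.7 29248 [325.  65.] mean [0.5487 0.0527] [[0.535, 0.176], [0.613, 0.15], [0.566, -0.063], [0.48, -0.052]]
T holder 0.43 10104 [375.  73.] mean [0.539  0.0121] [[0.507, 0.059], [0.588, 0.04], [0.572, -0.032], [0.488, -0.019]]
S knob_grip 0.86 [399.  75.] [0.5356 0.0138 0.069 ]
T knob_grip 0.87 2455 [399.  71.] mean [0.5359 0.0193] [[0.554, 0.039], [0.56, 0.017], [0.518, -0.001], [0.511, 0.022]]
```

View pics/wr3.png

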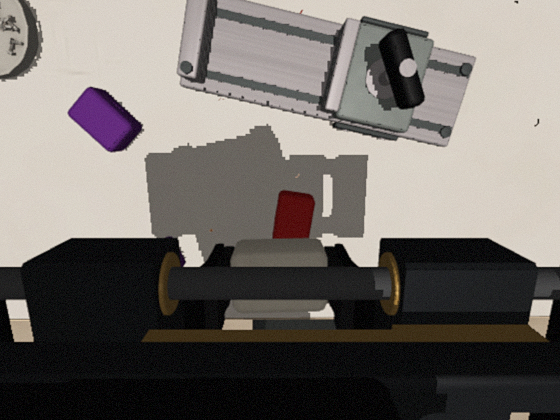

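The view shows the bed from its left corner at about (181,88) to its right corners at (446,146) and (475,57). The knob is at (399,72) and the charger is held centred.

Run:
```python
from h import *
d=imaging.get_image('wrist')
P={k:ray(d,uv,z)[:2] for k,uv,z in [('FL',(179,87),.012),('FR',(446,146),.012),('BR',(475,57),.012),('jawtop_face_near',(325,108),.044),('jawtop_face_far',(346,20),.044),('fix_face_near',(206,82),.012),('fix_face_far',(217,12),.012),('wingA',(392,33),.08),('wingB',(412,105),.08)]}
for k,v in P.items(): print(k,np.round(v,4))
a=P['FL']-P['FR'];b=P['BR']-P['FR'];print(np.linalg.norm(a),np.linalg.norm(b),np.degrees(np.arctan2(a[0],a[1])),np.degrees(np.arctan2(-b[1],b[0])))
y=a/np.linalg.norm(a);x=np.array([y[1],-y[0]]);o=P['FR']+.11*y+.035*x;print('o',o,'x',x,'y',y)
for k,v in P.items(): print(k,np.round([(v-o)@x,(v-o)@y],4))
c=o+.070*y;print('place',c)
```

```text
FL [0.5352 0.1694]
FR [ 0.4901 -0.0436]
BR [ 0.5568 -0.058 ]
jawtop_face_near [0.5178 0.0592]
jawtop_face_far [0.5736 0.0471]
fix_face_near [0.5388 0.1482]
fix_face_far [0.5877 0.1375]
wingA [0.557  0.0267]
wingB [0.5176 0.0116]
0.21768918871518816 0.0682245102986764 11.939053613036192 12.18368852093624
o [0.54714184 0.05676089] x [ 0.97836821 -0.2068711 ] y [0.2068711  0.97836821]
FL [-0.035   0.1077]
FR [-0.035 -0.11 ]
BR [ 0.0332 -0.1103]
jawtop_face_near [-0.0292 -0.0036]
jawtop_face_far [ 0.0279 -0.0039]
fix_face_near [-0.027   0.0877]
fix_face_far [0.023  0.0874]
wingA [ 0.0159 -0.0274]
wingB [-0.0196 -0.0503]
place [0.56162282 0.12524666]
```

```bash
python3 -m jog '[[[4.07,-1.13,0,0,0,0,3.5],[4.07,-1.13,0,0,0,0,3.5],[4.07,-1.13,0,0,0,0,3.5],[0,0,0,0,0,-7.8,3.5],[0,0,0,0,0,-7.8,3.5],[0,0,0,0,0,-7.8,3.5],[0,0,0,0,0,-7.8,3.5],[0,0,0,0,0,-7.8,3.5],[0,0,0,0,0,-7.8,3.5],[0,0,0,0,0,-7.8,3.5],[0,0,0,0,0,-7.8,3.5],[0,0,0,0,0,-7.8,3.5]]]' 20; python3 -m jog '[[[0,0,0,0,0,-7.8,3.5],[0,0,2.5,0,0,0,3.5],[0,0,2.5,0,0,0,3.5],[0,0,0,0,0,0,3.5],[0,0,0,0,0,0,3.5]]]'; python3 w.py wr4.png
```

```text
time: 7.9
position: [0.5602, 0.1249, 0.1594]
tool_rot: [-2.566, -1.812, -0.0]
ft_force: [-1.3, 0.2, -1.5]
grip_width: 0.505
time: 8.4
position: [0.56, 0.1248, 0.1096]
tool_rot: [-2.442, -1.975, 0.0]
ft_force: [1.5, -0.2, 0.4]
grip_width: 0.505
t 8.4 p [0.56   0.1248 0.1096] x [0.209 0.978 0.   ] y [ 0.978 -0.209 -0.001] z [-0.001  0.001 -1.   ] F [ 1.5 -0.2  0.4] w 0.505
```

View pics/wr4.png

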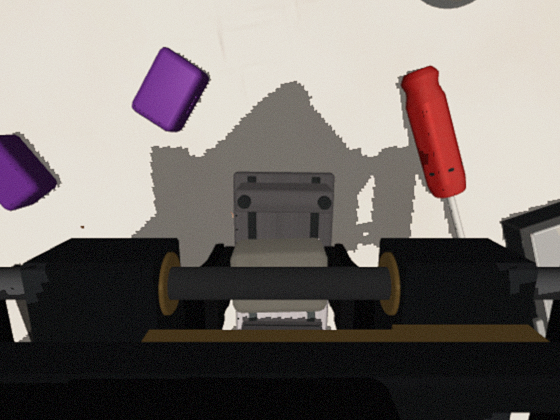

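The holder is square in the image, with the bed at columns 234–334 (centre about 284) and the charger centred at about 279. I'll shift +2 mm sideways and 3 mm away from the fixed jaw, then lower.

```bash
python3 -m jog '[[[-0.3,0.2,1,0,0,0,3.5],[0,0,2,0,0,0,3.5],[0,0,2,0,0,0,3.5],[0,0,1,0,0,0,3.5],[0,0,0.5,0,0,0,3.5],[0,0,0,0,0,0,3.5],[0,0,0,0,0,0,3.5]]]'; python3 -m jog '[[[0,0,0.2,0,0,0,3.5],[0,0,0,0,0,0,3.5],[0,0,0,0,0,0,3.5]]]'
```

```text
time: 9.15
position: [0.5622, 0.1209, 0.0453]
tool_rot: [2.443, 1.974, 0.002]
ft_force: [0.2, 1.0, -0.7]
grip_width: 0.505
time: 9.45
position: [0.5617, 0.1206, 0.0428]
tool_rot: [2.444, 1.974, 0.0]
ft_force: [0.5, 0.2, -1.0]
grip_width: 0.509
```

```bash
python3 -m jog '[[[0,0,0.1,0,0,0,3.5],[0,0,0,0,0,0,3.5],[0,0,0,0,0,0,3.5]]]'; python3 -m jog '[[[0,0,0.05,0,0,0,3.5],[0,0,0,0,0,0,3.5],[0,0,0,0,0,0,3.5]]]'
```

```text
time: 9.75
position: [0.5618, 0.1207, 0.0417]
tool_rot: [2.444, 1.974, 0.0]
ft_force: [-0.2, -0.3, 0.3]
grip_width: 0.503
time: 10.05
position: [0.5618, 0.1207, 0.0416]
tool_rot: [2.443, 1.974, 0.0]
ft_force: [-1.3, -1.4, 5.1]
grip_width: 0.507
```

```bash
python3 -m jog '[[[0,0,0,0,0,0,6.6],[0,0,0,0,0,0,6.6],[0,0,0,0,0,0,6.6],[0,0,0,0,0,0,6.6],[0,0,-2,0,0,0,6.6],[0,0,-4.5,0,0,0,6.6],[0,0,-4.5,0,0,0,6.6],[-3.6,0,0,0,0,0,6.6],[-3.6,0,0,0,0,0,6.6],[-3.6,-0.2,0,0,0,0,6],[0,0,0,0,0,0,6]]]'; python3 w.py wr5.png charger:0.012:0.038 knob_grip:.069:.08
```

```text
time: 11.15
position: [0.536, 0.0088, 0.1504]
tool_rot: [2.45, 1.962, -0.006]
ft_force: [-0.7, -0.7, -0.4]
grip_width: 0.703
t 11.15 p [0.536  0.0088 0.1504] x [ 0.219  0.976 -0.005] y [ 0.976 -0.219 -0.001] z [-0.002 -0.004 -1.   ] F [-0.7 -0.7 -0.4] w 0.703
S charger 0.91 [278.  63.] [0.5605 0.1179 0.012 ]
S charger 0.8 [134. 149.] [0.4359 0.0813 0.012 ]
S charger 0.78 [31.  8.] [0.3956 0.1921 0.012 ]
T charger 0.9 3334 [279.  57.] mean [0.5608 0.1159] [[0.542, 0.136], [0.585, 0.128], [0.58, 0.096], [0.536, 0.104]]
T charger 0.68 1936 [30. 17.] mean [0.4074 0.1739] [[0.393, 0.19], [0.432, 0.181], [0.423, 0.158], [0.383, 0.167]]
S knob_grip 0.89 [277. 222.] [0.5363 0.0138 0.069 ]
T knob_grip 0.71 1689 [277. 223.] mean [0.5373 0.0167] [[0.513, 0.017], [0.555, 0.034], [0.562, 0.017], [0.519, -0.001]]
```

View pics/wr5.png

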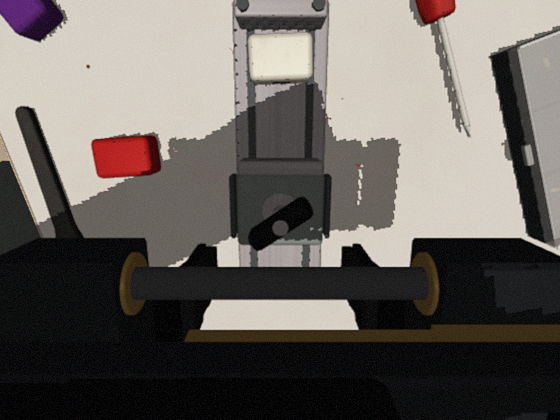

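The charger stands square and central on the bed at (280,57), a few mm short of the fixed jaw. The wing is at (280,222), heading about 22°. Next I'll line up across it.

```bash
python3 -m jog '[[[0.55,0,0,0,0,-8.3,6],[0,0,0,0,0,-8.3,6],[0,0,0,0,0,-8.3,6],[0,0,0,0,0,-8.3,6],[0,0,0,0,0,-8.3,6],[0,0,0,0,0,-8.3,6],[0,0,0,0,0,-8.3,6],[0,0,0,0,0,-8.3,6],[0,0,0,0,0,-8.3,6],[0,0,0,0,0,-8.3,6],[0,0,0,0,0,-8.3,6],[0,0,0,0,0,-8.3,6]]]'; python3 -m jog '[[[0,0,0,0,0,-8.3,6],[0,0,0,0,0,-8.3,6],[0,0,0,0,0,-8.3,6],[0,0,0,0,0,0,6],[0,0,2,0,0,0,6],[0,0,0,0,0,0,6]]]';python3 w.py wr6.png knob_grip:.069:.08
```

```text
time: 12.6
position: [0.5382, 0.0226, 0.1512]
tool_rot: [0.056, 3.141, 0.002]
ft_force: [-0.8, -0.4, -0.0]
grip_width: 0.691
time: 13.2
position: [0.5367, 0.0214, 0.1294]
tool_rot: [0.606, -3.079, -0.001]
ft_force: [-0.4, -0.3, -0.7]
grip_width: 0.69
t 13.2 p [0.5367 0.0214 0.1294] x [-0.925 -0.379  0.003] y [-0.379  0.925  0.001] z [-0.003  0.    -1.   ] F [-0.4 -0.3 -0.7] w 0.69
S knob_grip 0.97 [263. 235.] [0.5371 0.011  0.069 ]
T knob_grip 0.6 1443 [264. 233.] mean [0.5328 0.0107] [[0.517, -0.002], [0.512, 0.009], [0.549, 0.024], [0.554, 0.012]]
```

```bash
python3 -m jog '[[[0.3,-0.74,0,0,0,0,4.5],[0,0,2,0,0,0,4.5],[0,0,2,0,0,0,4.5],[0,0,1.7,0,0,0,4.5],[0,0,0,0,0,0,4.5],[0,0,0,0,0,0,4.5]]]' 25;python3 w.py wr7.png knob_grip:.069:.08
```

```text
time: 13.95
position: [0.5383, 0.013, 0.0744]
tool_rot: [-0.609, 3.082, 0.0]
ft_force: [0.2, -0.2, 0.3]
grip_width: 0.518
t 13.95 p [0.5383 0.013  0.0744] x [-0.925 -0.38  -0.   ] y [-0.38   0.925  0.   ] z [ 0.  0. -1.] F [ 0.2 -0.2  0.3] w 0.518
S knob_grip 0.68 [279. 276.] [0.5378 0.0119 0.069 ]
T knob_grip 0.67 10896 [289. 234.] mean [0.5232 0.0105] [[0.543, -0.024], [0.486, -0.007], [0.501, 0.043], [0.563, 0.029]]
T knob_grip 0.58 2064 [279. 262.] mean [0.5341 0.0112] [[0.558, 0.014], [0.515, -0.003], [0.51, 0.008], [0.553, 0.026]]
```

View pics/wr7.png

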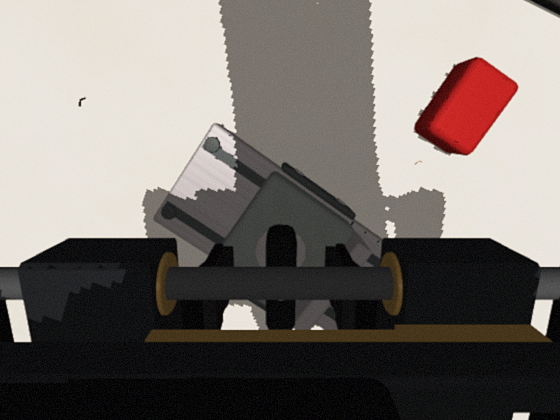

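The wing is centred between the fingers at (281,275). I'll close on it and slide.

```bash
python3 -m jog '[[[0,0,0,0,0,0,0.8],[0,0,0,0,0,0,0.8],[0,0,0,0,0,0,0.8],[0,0,0,0,0,0,0.8],[0,0,0,0,0,0,0.8],[0,0,0,0,0,0,0.8],[0,0,0,0,0,0,0.8],[0,0,0,0,0,0,0.8]]]' 25; python3 -m jog '[[[-0.56,0.83,0,0,0,0,0.8],[-0.56,0.83,0,0,0,0,0.8],[-0.56,0.83,0,0,0,0,0.8],[-0.56,0.83,0,0,0,0,0.8],[-0.28,0.41,0,0,0,0,0.8],[-0.28,0.41,0,0,0,0,0.8],[0,0,0,0,0,0,0.8]]]'; python3 -c "
from h import *
print(ctrl.get_state()['torque'])"
```

```text
time: 14.9
position: [0.5378, 0.0132, 0.074]
tool_rot: [0.609, -3.081, -0.0]
ft_force: [-1.5, 0.7, 0.9]
grip_width: 0.146
time: 15.6
position: [0.549, 0.063, 0.0741]
tool_rot: [-0.61, 3.08, 0.002]
ft_force: [2.7, 1.0, -2.5]
grip_width: 0.144
[ 0.22892013 -0.65596238 -0.11748602]
```

```bash
python3 -m jog '[[[-0.17,0.25,0,0,0,0,0.8],[-0.17,0.25,0,0,0,0,0.8],[-0.17,0.25,0,0,0,0,0.8],[0,0,0,0,0,0,0.8],[0,0,0,0,0,0,0.8]]]'; for i in 1 2; do python3 -m jog '[[[-0.085,0.125,0,0,0,0,0.8],[0,0,0,0,0,0,0.8],[0,0,0,0,0,0,0.8]]]';done; python3 -c "
from h import *
print(ctrl.get_state()['torque'])"
```

```text
time: 16.1
position: [0.5507, 0.0708, 0.0741]
tool_rot: [-0.609, 3.081, 0.0]
ft_force: [4.2, -2.4, -2.4]
grip_width: 0.142
time: 16.4
position: [0.5509, 0.0718, 0.0741]
tool_rot: [-0.608, 3.081, -0.001]
ft_force: [4.8, -2.3, -1.2]
grip_width: 0.143
time: 16.7
position: [0.5512, 0.0733, 0.0741]
tool_rot: [-0.608, 3.081, -0.001]
ft_force: [4.0, -2.9, -1.9]
grip_width: 0.145
[-0.46432526 -1.02839944 -0.07263118]
```

```bash
for i in 1 2 3; do python3 -m jog '[[[-0.085,0.125,0,0,0,0,0.8],[0,0,0,0,0,0,0.8],[0,0,0,0,0,0,0.8]]]' | grep -E "position|force";done
```

```text
position: [0.5514, 0.0736, 0.0741]
ft_force: [3.0, -5.1, 0.1]
position: [0.5514, 0.0737, 0.074]
ft_force: [1.4, -7.1, 3.1]
position: [0.5514, 0.0738, 0.074]
ft_force: [-0.3, -10.8, 5.1]
```

The jaw stopped at 62 mm of travel with the force rising to about 11 N, so the block is snug. Now I'll turn the knob clockwise.

```bash
python3 -m jog '[[[0,0,0,0,0,0,0.8],[0,0,0,0,0,0,0.8],[0,0,0,0,0,6,0.8],[0,0,0,0,0,6,0.8],[0,0,0,0,0,6,0.8],[0,0,0,0,0,6,0.8],[0,0,0,0,0,6,0.8],[0,0,0,0,0,6,0.8],[0,0,0,0,0,6,0.8],[0,0,0,0,0,6,0.8],[0,0,0,0,0,6,0.8],[0,0,0,0,0,0,0.8]]]' 40; python3 -c "
from h import *
s,r=st();print(s['torque'],np.degrees(np.arctan2(r[1,1],r[0,1])))"
```

```text
time: 18.8
position: [0.5514, 0.0737, 0.0741]
tool_rot: [0.864, 3.02, -0.011]
ft_force: [0.9, -9.9, 4.1]
grip_width: 0.142
t 18.8 p [0.5514 0.0737 0.0741] x [-0.849  0.529 -0.002] y [ 0.529  0.849 -0.007] z [-0.002 -0.007 -1.   ] F [ 0.9 -9.9  4.1] w 0.142
[-2.13271639 -0.31186648 -0.06138406] 58.07504135183022
```

```bash
cat > s.py <<'E'
from h import *
s,r=st();print('tq',np.round(s['torque'],2),'hdg',np.degrees(np.arctan2(r[1,1],r[0,1])))
E
python3 -m jog '[[[0,0,0,0,0,6,0.8],[0,0,0,0,0,6,0.8],[0,0,0,0,0,0,0.8]]]' >/dev/null; python3 s.py; python3 -m jog '[[[0,0,0,0,0,6,0.8],[0,0,0,0,0,0,0.8],[0,0,0,0,0,0,0.8]]]'>/dev/null; python3 s.py
```

```text
t 19.1 p [0.5514 0.0737 0.0741] x [-0.72   0.694 -0.004] y [ 0.694  0.72  -0.006] z [-0.002 -0.007 -1.   ] F [  0.1 -10.    4.6] w 0.148
tq [-2.16 -0.28 -0.03] hdg 46.074183668467015
t 19.4 p [0.5514 0.0737 0.0741] x [-0.645  0.764 -0.004] y [ 0.764  0.645 -0.006] z [-0.002 -0.007 -1.   ] F [  0.8 -10.6   4.7] w 0.142
tq [-2.24 -0.2  -0.02] hdg 40.193812449350865
```

```bash
python3 -m jog '[[[0,0,0,0,0,4,0.8],[0,0,0,0,0,0,0.8],[0,0,0,0,0,0,0.8]]]' >/dev/null; python3 s.py; python3 -m jog '[[[0,0,0,0,0,0,4.5],[0,0,0,0,0,0,4.5],[0,0,0,0,0,0,4.5],[0,0,0,0,0,0,4.5],[0,0,0,0,0,0,4.5]]]' ; python3 -m jog '[[[0,0,-3,0,0,0,4.5],[0,0,-4,0,0,0,4.5],[0,0,-4,0,0,0,4.5],[0,0,-4,0,0,0,4.5],[4,2,0,0,0,0,4.5],[4,2,0,0,0,0,4.5],[4,2,0,0,0,0,4.5],[0,0,0,0,0,0,4.5]]]'; python3 w.py wr8.png charger:0.012:0.038 knob_grip:.069:.08
```

```text
t 19.7 p [0.5514 0.0737 0.0741] x [-0.591  0.807 -0.004] y [ 0.807  0.591 -0.005] z [-0.002 -0.007 -1.   ] F [ -0.1 -10.8   4.9] w 0.145
tq [-2.21 -0.28 -0.  ] hdg 36.19555802690806
time: 20.2
position: [0.5513, 0.0789, 0.0739]
tool_rot: [-1.416, -2.804, -0.0]
ft_force: [0.0, -0.3, 0.2]
grip_width: 0.478
time: 21.0
position: [0.5253, 0.2191, 0.2249]
tool_rot: [-1.399, -2.81, -0.007]
ft_force: [-1.0, -0.0, -0.8]
grip_width: 0.517
t 21.0 p [0.5253 0.2191 0.2249] x [-0.603  0.798  0.004] y [0.798 0.603 0.003] z [-0.     0.005 -1.   ] F [-1.  -0.  -0.8] w 0.517
S charger 0.86 [161. 132.] [0.3961 0.1995 0.012 ]
S charger 0.76 [270. 184.] [0.5115 0.2226 0.012 ]
S charger 0.66 [130. 241.] [0.4296 0.0842 0.012 ]
T charger 0.88 1711 [156. 132.] mean [0.3977 0.2026] [[0.389, 0.175], [0.375, 0.215], [0.406, 0.23], [0.421, 0.19]]
T charger 0.66 323 [124. 230.] mean [0.4223 0.1027] [[0.406, 0.098], [0.432, 0.118], [0.439, 0.107], [0.412, 0.087]]
T charger 0.59 1349 [270. 185.] mean [0.5097 0.2276] [[0.485, 0.224], [0.514, 0.253], [0.535, 0.231], [0.505, 0.202]]
T charger 0.5 288 [255. 302.] mean [0.5763 0.1171] [[0.56, 0.113], [0.583, 0.133], [0.593, 0.121], [0.569, 0.101]]
```

View pics/wr8.png

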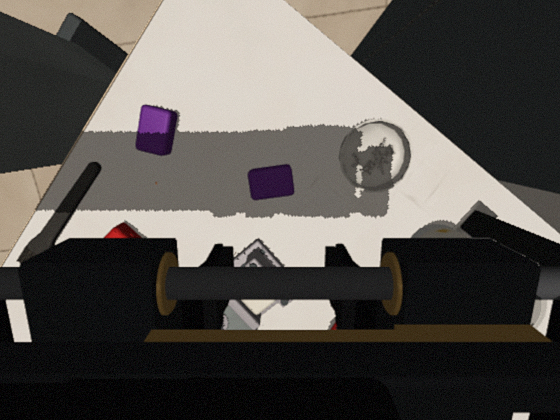

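That was the wrong side for viewing, because the gripper hides the holder. I'll move back behind it.

```bash
python3 -m jog '[[[-4,-0.8,0,0,0,0,4.5],[-4,-0.8,0,0,0,0,4.5],[-4,-0.8,0,0,0,0,4.5],[-4,-0.8,0,0,0,0,4.5],[-4,-0.8,0,0,0,0,4.5],[-4,-0.8,0,0,0,0,4.5],[0,0,0,0,0,0,4.5],[0,0,0,0,0,0,4.5]]]'; python3 w.py wr9.png charger:0.012:0.038 knob_grip:.069:.08
```

```text
time: 22.05
position: [0.6307, -0.0175, 0.2203]
tool_rot: [-1.427, -2.793, 0.009]
ft_force: [2.1, -5.7, -14.5]
grip_width: 0.516
t 22.05 p [ 0.6307 -0.0175  0.2203] x [-0.586  0.81   0.002] y [ 0.81   0.586 -0.007] z [-0.007 -0.003 -1.   ] F [  2.1  -5.7 -14.5] w 0.516
S charger 0.77 [310.  28.] [0.5625 0.1229 0.012 ]
T charger 0.7 1845 [317.  21.] mean [0.5652 0.1237] [[0.538, 0.114], [0.547, 0.142], [0.592, 0.133], [0.584, 0.105]]
T charger 0.45 178 [168.   4.] mean [0.4587 0.061 ] [[0.449, 0.059], [0.464, 0.07], [0.468, 0.063], [0.453, 0.052]]
S knob_grip 0.81 [265.  57.] [0.5513 0.072  0.069 ]
S knob_grip 0.16 [312.  25.] [0.5671 0.1111 0.069 ]
T knob_grip 0.7 1179 [263.  54.] mean [0.5531 0.072 ] [[0.561, 0.049], [0.534, 0.087], [0.545, 0.095], [0.572, 0.057]]
```

View pics/wr9.png

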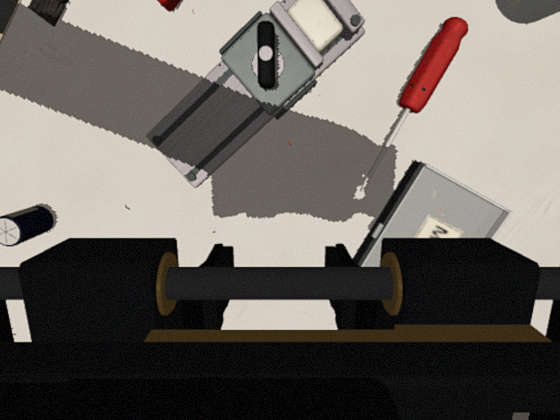

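The view shows the charger between both jaws at (315,22), with the wing turned to a heading of about −55°, which is 76–77° clockwise. The −14.5 N reading suggests the wrist is brushing the shelf, so I'm backing off.

```bash
python3 -m jog '[[[1,-1,1,0,0,0,4.5],[2.5,-2.5,0,0,0,0,4.5],[2.5,-2.5,0,0,0,0,4.5],[2.5,-2.5,0,0,0,0,4.5],[2.5,-2.5,0,0,0,0,4.5],[2.5,-2.5,0,0,0,0,4.5],[0,0,0,0,0,0,4.5],[0,0,0,0,0,0,4.5],[0,0,0,0,0,0,4.5]]]'
python3 - <<'E'
from h import *
st();d=shot('top','top2.png')
for l,z in [('charger',.038),('knob_grip',.08),('transformer',.0),('capacitor',0),('screw_dish',0)]:
    for o in finder.trace(l,'top')[:5]:
        ys,xs=np.nonzero(o['region']);b=cv2.boxPoints(cv2.minAreaRect(np.c_[xs,ys].astype(np.float32)))
        print(l,round(o['conf'],2),[np.round(ray(d,q,z)[:2],3).tolist() for q in b])
f=cv2.cvtColor(d['frame'],cv2.COLOR_RGB2BGR)[130:270,130:330]
cv2.imwrite('pics/top2c.png',cv2.resize(f,None,fx=4,fy=4,interpolation=cv2.INTER_CUBIC))
E
```

```text
time: 23.2
position: [0.4448, 0.0177, 0.2147]
tool_rot: [1.415, 2.803, 0.001]
ft_force: [-0.4, 0.5, 0.6]
grip_width: 0.515
t 23.2 p [0.4448 0.0177 0.2147] x [-0.594  0.805 -0.001] y [0.805 0.594 0.002] z [ 0.002 -0.    -1.   ] F [-0.4  0.5  0.6] w 0.515
charger 0.6 [[0.394, 0.224], [0.41, 0.181], [0.38, 0.17], [0.364, 0.211]]
charger 0.58 [[0.511, 0.248], [0.531, 0.228], [0.499, 0.196], [0.478, 0.217]]
charger 0.45 [[0.544, 0.142], [0.582, 0.136], [0.58, 0.124], [0.542, 0.131]]
transformer 0.5 [[0.422, -0.277], [0.452, -0.309], [0.423, -0.334], [0.394, -0.303]]
capacitor 0.48 [[0.435, -0.172], [0.46, -0.199], [0.439, -0.218], [0.414, -0.191]]
screw_dish 0.64 [[0.58, 0.364], [0.63, 0.315], [0.575, 0.262], [0.526, 0.311]]
```

View pics/top2c.png

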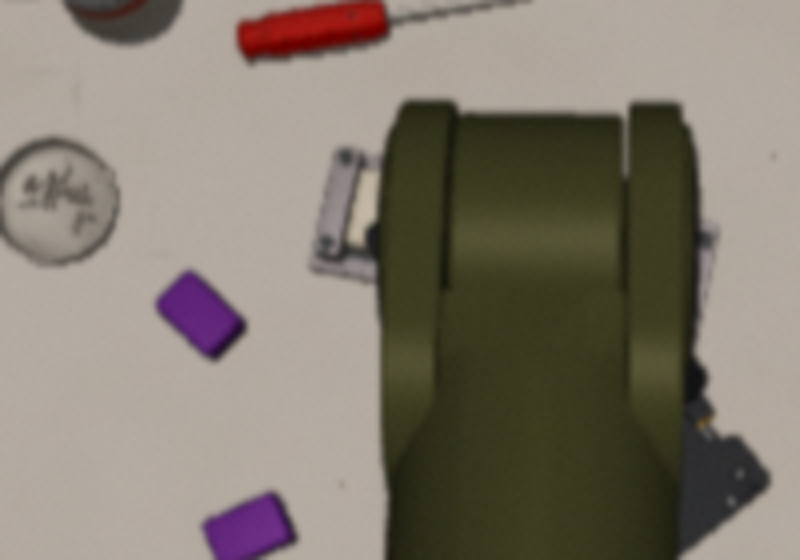

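The contact force is gone and the charger sits flush against the fixed jaw. I'll clear the arm for one last top look.

```bash
python3 -m jog '[[[-3.7,-2.4,0,0,0,0,4.5],[-3.7,-2.4,0,0,0,0,4.5],[-3.7,-2.4,0,0,0,0,4.5],[-3.7,-2.4,0,0,0,0,4.5],[-3.7,-2.4,0,0,0,0,4.5],[0,0,0,0,0,0,4.5],[0,0,0,0,0,0,4.5],[0,0,0,0,0,0,4.5]]]'
python3 - <<'E'
from h import *
st();d=shot('top','top3.png')
for l,z in [('charger',.038),('knob_grip',.08)]:
    for o in finder.trace(l,'top')[:5]:
        ys,xs=np.nonzero(o['region']);b=cv2.boxPoints(cv2.minAreaRect(np.c_[xs,ys].astype(np.float32)))
        print(l,round(o['conf'],2),[np.round(ray(d,q,z)[:2],3).tolist() for q in b])
f=cv2.cvtColor(d['frame'],cv2.COLOR_RGB2BGR)[140:260,200:330]
cv2.imwrite('pics/top3c.png',cv2.resize(f,None,fx=5,fy=5,interpolation=cv2.INTER_CUBIC))
E
```

```text
time: 24.3
position: [0.457, -0.2015, 0.2137]
tool_rot: [-1.415, -2.804, -0.002]
ft_force: [-0.1, -0.6, -1.1]
grip_width: 0.515
t 24.3 p [ 0.457  -0.2015  0.2137] x [-0.594  0.804  0.001] y [0.804 0.594 0.001] z [-0.     0.002 -1.   ] F [-0.1 -0.6 -1.1] w 0.515
charger 0.65 [[0.537, 0.147], [0.585, 0.136], [0.578, 0.108], [0.53, 0.119]]
charger 0.61 [[0.511, 0.248], [0.531, 0.228], [0.499, 0.196], [0.478, 0.217]]
charger 0.55 [[0.444, 0.093], [0.443, 0.063], [0.404, 0.063], [0.405, 0.093]]
knob_grip 0.65 [[0.541, 0.098], [0.565, 0.06], [0.548, 0.05], [0.525, 0.088]]
```

View pics/top3c.png

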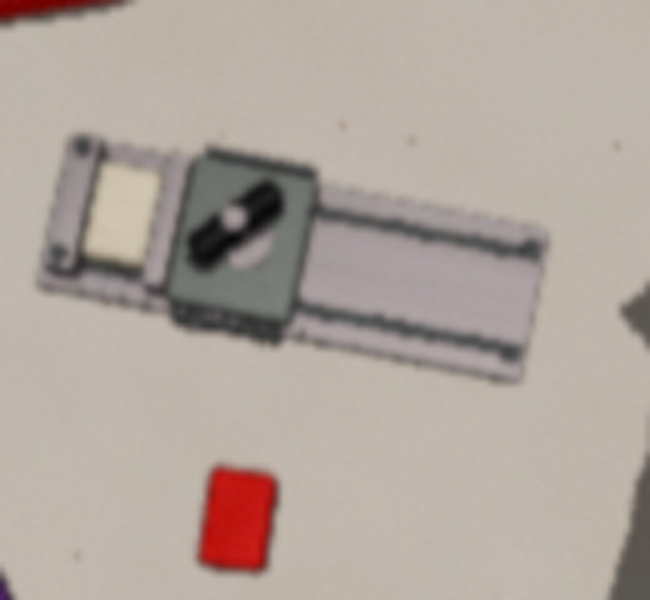

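The charger at (120,215) is snug between both jaws, central and square, and the wing has turned. Handing in.

```bash
python3 -c "
from bench import close_job
print(close_job())"
```

```text
the job is handed in; nothing more can be done
None
```

The charger block is clamped in the work holder, and I handed the job in at about 24 s of robot time.

- **Placing:** I set the block flat on the bed, about midway across, with its long sides facing the jaws. The bed contact force was about 5 N.
- **Jaw:** I gripped the wing and slid the jaw 62 mm, until it stopped against the block at about 11 N.
- **Knob:** I turned it 76° clockwise (1.33 rad). It started somewhere between 0 and 0.3, so it ends at 1.33 or more, past the tight point of 1.1.

**Last checks:** the final top view shows the block square against both jaws. The jaw and block had not moved after release, and the arm was clear of everything. The force readings were back to about zero. The bystanders and look-alikes showed no sign of having been moved, though I never went near enough to most of them to measure closely.

**What disagreed or went wrong:**
- **Torque:** I felt no rise at the knob, so tightness rests on the turned angle, not on a torque reading.
- **Wrist contact:** on the way to an inspection view, the wrist touched something overhead, probably the shelf. The reading at the end of that move was about 16 N, under the 40 N limit, and I backed off at once. I have no reading from during the move itself.

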